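# Put the microscope accessories away in their tray

## Task

Put the four microscope accessories away in the grey divided tray, setting each down on its compartment's floor without dropping it: the tweezers flat in the long compartment and, in the row of three, the folding loupe flat in the widest, the white screw pot with black lid upright in the middle and the black eyepiece upright in the other end one. Leave the look-alikes (dropper bottle, specimen jar, flat cover glass box, dissecting needle) where they are.

Things in the scene. Friction and masses are not known exactly. Their poses are not given: they have to be found in the camera images.
- accessory_tray: Low open grey plastic divided tray, fixed, any yaw, 160 (x) x 220 (y) mm; walls and dividers 4 mm thick, 16 mm high; floor 4 mm thick. Origin: centre of underside, z up. Compartments (mm): long one 68 x 212, centre (-42, 0), blank card holder outside; row of three on +x, each 80 in x: widest 84 in y, centre (36, 64); middle 60 in y, centre (36, -12); other end 60 in y, centre (36, -76).
- eyepiece: Black microscope eyepiece standing on its narrower tube, greatest diameter 30 mm (the knurled rim at the top), 42 mm tall; belongs in the tray. Origin: centre of the underside, z up. Grip it round the upper part. About 50 g.
- objective_pot: Small white screw pot with a black lid, standing, diameter 33 mm, 49 mm tall, the lid is its top 17 mm and does not come off; belongs in the tray. Origin: centre of the underside, z up. About 60 g.
- loupe: Folded steel loupe lying flat: two flat steel plates with a black lens between them, 30 mm (its x) by 43 mm (its y) by 15 mm high; belongs in the tray. Origin: centre of the underside, z up. It stays folded. About 45 g; grip across its x.
- tweezers: Steel tweezers lying on their side, two slender bowed blades, 14 mm wide (its x, at the middle) by 120 mm long (its y) by 9 mm high; belong in the tray. Origin: centre of the underside, z up. About 18 g; grip across its x in the middle.
- cover_glass_box: Flat clear-and-white square cover glass box, 32 x 30 x 12 mm: lies among the accessories like the loupe but stays where it is. Origin: underside, near the centre.
- needle: Dissecting needle, lying: wooden handle with a thin steel point, 8 x 140 mm (its y) x 8 mm: a long slim tool like the tweezers, but it stays where it is. Origin: centre of the underside.
- specimen_jar: White round jar with a white screw lid, 56 mm diameter, 72 mm tall: larger than the screw pot; stays where it is. Origin: centre of the underside.
- dropper_bottle: Amber dropper bottle with a black cap and rubber bulb, 33 mm diameter, 100 mm tall: taller than the eyepiece; stays where it is. Origin: centre of the underside.
There are look-alikes about, which are no part of the job. Leave any purple look-alike of the eyepiece alone. What is shaped like the loupe but blue is not meant.

How it is judged (in metres and radians):
At the end, for the whole second after the job is handed in: Eyepiece, screw pot, loupe and tweezers at rest, each wholly inside its own compartment, within 4 mm of its floor (eyepiece, pot, loupe level within 0.12 rad, tweezers 0.08); cover glass box, dissecting needle, specimen jar and dropper bottle within 30 mm of where they stood (x of eyepiece in the frame of accessory_tray between 0.01 and 0.062 m and y of eyepiece in the frame of accessory_tray between -0.092 and -0.06 m and z of each of eyepiece, objective_pot, loupe, tweezers in the frame of accessory_tray below 0.008 m and angle between each of eyepiece, objective_pot, loupe's own z axis and vertical below 0.12 rad and linear speed of each of eyepiece, objective_pot, loupe, tweezers below 0.02 m/s and x of objective_pot in the frame of accessory_tray between 0.011 and 0.061 m and y of objective_pot in the frame of accessory_tray between -0.027 and 0.003 m and x of loupe in the frame of accessory_tray between 0.01 and 0.062 m and y of loupe in the frame of accessory_tray between 0.035 and 0.093 m and x of tweezers in the frame of accessory_tray between -0.071 and -0.013 m and y of tweezers in the frame of accessory_tray between -0.049 and 0.049 m and angle between tweezers's own z axis and vertical below 0.08 rad and distance of each of cover_glass_box, needle, specimen_jar, dropper_bottle from where it was at the start of the episode below 0.03 m); the robot touches nothing.
It fails at once if an accessory was dropped or thrown (in free air, touched by nothing, more than 35 mm above the worktop) ((height (world z) of eyepiece above 0.035 m and contact force between eyepiece and anything else below 0.02 N) or (height (world z) of objective_pot above 0.035 m and contact force between objective_pot and anything else below 0.02 N) or (height (world z) of loupe above 0.035 m and contact force between loupe and anything else below 0.02 N) or (height (world z) of tweezers above 0.035 m and contact force between tweezers and anything else below 0.02 N)).
It fails at once if a look-alike that does not belong in the tray was moved by more than 30 mm (distance of any of cover_glass_box, needle, specimen_jar, dropper_bottle from where it was at the start of the episode above 0.03 m).
It also fails if it takes over 102 s, if anything falls off the work surface, if the arm or the gripper's body presses on something with over 40 N, if the wrist force passes 120 N, or if a joint passes its speed limit or range.

## Robot

A 7-joint arm with a two-finger parallel gripper is mounted at the origin on a cart in front of the work surface, level with it; the furniture and walls round the work are solid. World frame = base frame: x ahead of the robot, y to its left, z up, the work surface at z = 0. Lengths are in mm, angles in rad, forces in N, time in s.
With the tool pointing down it reaches from about 400 to 875 mm from the base axis. Payload 4.4 kg.
Tool frame: the origin (TCP) lies midway between the tips of the shut fingers; the grasp point (between the pads) lies 19 mm behind it; z points along the fingers, y is the line along which they close (so a half turn about z gives the same grasp; the last joint's range is limited). The gripper opens to 85 mm and grips with 20 to 120 N. Pads are 22 mm wide; open, the fingers measure 114 mm over their backs; the gripper's body (76 mm by 85 mm) begins 54 mm behind the grasp point. The pads swing forward as they close: fully open they stand 13 mm farther back than shut.
Start: joints at [1.261, 0.628, 0.038, 1.517, -0.027, 0.996, -0.02], TCP at [156.932, -630.785, 231.313] pointing down, gripper open.
Joint ranges: [-3.06, 3.06], [-0.37, 2.12], [-1.25, 1.32], [0.18, 2.47], [-1.1, 4.24], [0.23, 1.98], [-2.94, 2.94]. Speed limits (rad/s): [2.57, 2.57, 3.14, 3.14, 3.14, 3.14, 3.14].

## Interface

Orientations are given as [roll, pitch, yaw] about the fixed x, y, z axes, in that order (R = Rz(yaw) Ry(pitch) Rx(roll)).
In Python, from cell import telemetry, eyes, ctrl, finder gives the robot as it stands.
- The arm moves only by the tool move_arm, never from a script. Its argument "steps" is a list of rows, each a list of 7 numbers: the turn, a rotation vector about the world's x, y, z in degrees, then the shift along the world's x, y, z in m, then the finger opening in m, from 0 to 0.0854. A call has 1 to 5 rows; each row shifts and turns the commanded pose from where the row before left it; what a row does not reach is not made up. A row lasts 1/10 s, in which the tool goes at most 50 mm and 8.59 degrees, less where a joint would pass 70% of its speed; a pose out of reach is approached as far as the arm can. A call with a gripper value outside its range is refused whole. The fingers move at their own pace and stop on an object; the grip force is fixed at half the most. Time passes only in rows, so rows that do not move let the fingers close. It gives the time, the measured TCP pose, the force, the opening and the grip force at its end, in the units of the state.
- telemetry.read_state(): the state, without advancing time (a new reading comes with each control period).
- eyes.get_image(name): name is "side" or "top"; returns (picture, depth): 480x640x3 uint8, blue, green, red; 480x640 float32, mm along the optical axis (not along the pixel's ray), 0 where there is no reading.
- eyes.calibration(name): a dict with "fx", "fy", "cx", "cy" (pixels), "distortion" ([k1, k2, p1, p2, k3] as OpenCV has them; the pictures are not rectified), "position" and "attitude" of the camera in the world. Camera axes: x right, y down, z forward; pixel columns grow to the right and rows downward; lengths in mm; the calibration is good to about 2 mm. A picture is of the moment at which its call begins. calibration takes no time and is no camera call.
- ctrl.finish_job(): hands the job in; it is judged then, once.
Trained networks look in the newest picture that a camera, given by its name, has taken for a name from the list of things; names that differ only in an ending like _2 or _b are one class to them, and where a whole thing is asked for, a point or a joint stands for the part that bears it (a point fixed in the world has none). Each returns a list of dicts, best first, with "confidence" (0 to 1); they miss things now and then, are a little off and sometimes report something else, mostly with a low value. They report only what shows in the picture. A call takes as long as a camera call. They do not tell look-alikes from the thing itself.
- finder.boxes_of(camera, name): "location" ([x, y, z] in mm, in the coordinates of the camera as it stood for that picture, good to about 4 mm: the middle of the surface that is visible of it).
- finder.cut_out(camera, name): "mask" (480x640 bool, what is visible of it).
- finder.pinpoint(camera, name): "location" ([x, y, z] in mm, in the coordinates of the camera as it stood for that picture, good to about 4 mm: a listed point, or the origin of a listed thing).
The state is a dict: "clock": time; "qpos": joint angles; "qd": joint speeds; "tau": joint torques, N m; "eef_pos": TCP position; "tool_rot": TCP orientation; "force": force on the tool from outside, world axes, zero at the start; "torque": the same for the moment, N m; "width": finger opening in mm; "gripper_force": force on a finger pad.
Only numpy, scipy, OpenCV 4.12 (cv2) and the standard library are available. Lean on these libraries where they do the work, as an engineer would, in place of code of your own. Each camera call takes 0.05 s, during which the arm holds its last target. There are 200 camera calls.

## Working session

There is one attempt and no reset: what is moved stays moved. The work goes in short steps, Python scripts to look and compute and a tool call to move; the robot and the scene stay as the last step left them, time stands still between calls to the robot, and variables do not carry over. Pictures are saved under pics/ and viewed, at most 14 in all, crops included, and the job is handed in when it is done.

Besides the shell and the picture viewer there is one more tool, called after "Request:" as name(argument=value, ...) on one line, values as JSON. move_arm: Moves the arm, as the interface text tells. Its arguments: {"type":"object","properties":{"steps":{"type":"array"}},"required":["steps"]}

```bash
ls; mkdir -p pics; cat > h.py <<'E'
import numpy as np, cv2
from scipy.spatial.transform import Rotation as R
from cell import telemetry, eyes, ctrl, finder
def pose(n):
    c=eyes.calibration(n); a=np.array(c["attitude"],float)
    M=a if a.shape==(3,3) else R.from_euler('xyz',a).as_matrix()
    return c,M,np.array(c["position"],float)
def w(n,p):
    c,M,t=pose(n); return M@np.array(p,float)+t
def px(n,P):
    c,M,t=pose(n); K=np.array([[c["fx"],0,c["cx"]],[0,c["fy"],c["cy"]],[0,0,1.]])
    q=(np.atleast_2d(P)-t)@M
    return cv2.projectPoints(q,np.zeros(3),np.zeros(3),K,np.array(c["distortion"],float))[0].reshape(-1,2)
def cloud(n,d):
    c,M,t=pose(n); K=np.array([[c["fx"],0,c["cx"]],[0,c["fy"],c["cy"]],[0,0,1.]])
    v,u=np.mgrid[:480,:640]; uv=np.stack([u,v],-1).reshape(-1,1,2).astype(float)
    r=cv2.undistortPoints(uv,K,np.array(c["distortion"],float)).reshape(480,640,2)
    P=np.dstack([r,np.ones((480,640))])*d[...,None]
    return P@M.T+t
E
python3 - <<'E'
from h import *
for n in("top","side"):
    print(eyes.calibration(n))
    im,d=eyes.get_image(n); cv2.imwrite(f"pics/{n}0.png",im); np.save(f"pics/{n}d.npy",d)
    for o in "accessory_tray eyepiece objective_pot loupe tweezers cover_glass_box needle specimen_jar dropper_bottle".split():
        for r in finder.pinpoint(n,o): 
            if r["confidence"]>.2: P=w(n,r["location"]); print(n,o,round(r["confidence"],2),P.round(),px(n,P).round()[0])
print(telemetry.read_state())
E
```

```text
pics
{'fx': 590.8188564905188, 'fy': 590.8188564905188, 'cx': 318.424638339385, 'cy': 240.4670020392203, 'distortion': array([0.04483542, 0.        , 0.        , 0.        , 0.        ]), 'position': array([ 471.56496596,   62.59702956, 1126.59722004]), 'attitude': array([-3.04661302, -0.02170547, -1.56404073])}
top accessory_tray 0.76 [ 525. -190.   -1.] [438. 270.]
top eyepiece 0.8 [515.  54.   1.] [310. 274.]
top eyepiece 0.63 [523. -18.  -1.] [348. 270.]
top eyepiece 0.46 [584.  29.  -1.] [323. 238.]
top objective_pot 0.53 [576. 127.   4.] [272. 241.]
top loupe 0.81 [670. 314.  -1.] [175. 192.]
top loupe 0.71 [585. 218.  -2.] [225. 237.]
top tweezers 0.65 [454. 138.  -1.] [266. 306.]
top cover_glass_box 0.82 [575. 318.   3.] [171. 241.]
top needle 0.62 [442. 325.   0.] [165. 312.]
top specimen_jar 0.63 [718.  81.  -2.] [297. 169.]
top dropper_bottle 0.58 [725. 244.  -3.] [213. 164.]
{'fx': 435.47626182437176, 'fy': 435.47626182437176, 'cx': 323.0055784846949, 'cy': 240.26678211455152, 'distortion': array([-0.0381756,  0.       ,  0.       ,  0.       ,  0.       ]), 'position': a
[... 774 characters left out ...]
, 'qpos': array([ 1.26116528,  0.62837849,  0.03849671,  1.51738362, -0.02703603,
        0.99625363, -0.0200073 ]), 'qd': array([-6.33870003e-04, -1.59246712e-03, -1.35392087e-03,  5.90908483e-04,
       -7.96514128e-05,  1.06605866e-04, -2.73738799e-04]), 'tau': array([-4.58385930e-04, -5.63282812e+01,  1.22534059e+00, -1.93785346e+01,
        1.09576061e-02,  1.68490682e-03, -2.01518213e-05]), 'eef_pos': array([ 156.97363263, -630.803135  ,  231.33255296]), 'tool_rot': array([ 3.14149901e+00, -7.16171569e-05,  2.43782198e-01]), 'force': array([-0.24660375, -0.57788045,  0.25311715]), 'torque': array([-0.01806502, -0.01854325,  0.02503927]), 'gripper_force': 0.0, 'width': 85.3384571858035}
```

```bash
python3 - <<'E'
import cv2
im=cv2.imread("pics/top0.png"); cv2.imwrite("pics/t1.png",cv2.resize(im[140:350,130:520],(780,420),interpolation=cv2.INTER_CUBIC))
im=cv2.imread("pics/side0.png"); cv2.imwrite("pics/s1.png",cv2.resize(im[150:380,210:470],(780,600),interpolation=cv2.INTER_CUBIC))
E
```

```text
(no output)
```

View pics/t1.png

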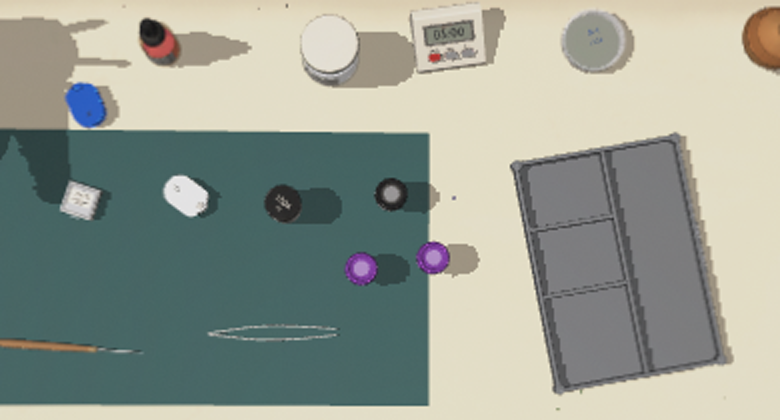

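View pics/s1.png

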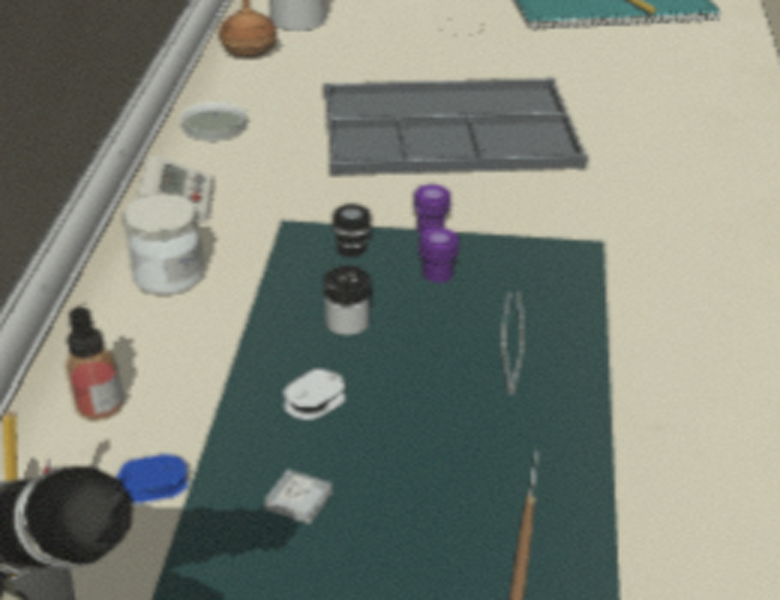

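Eyepiece candidates in the full top picture are black (325,237) and purple (310,274) and (346,269). The black one fits, because purple is excluded. For the loupe, steel (223,238) fits and blue (173,192) is excluded. For the pot, black-lidded (272,241) fits and the large all-white jar (295,163) doesn't. The tweezers are at (266,306) and the wooden needle is further left. Next I'll measure from both views and confirm in one crop.

```bash
cat > m.py <<'E'
from h import *
im={};C={}
for n in("top","side"):
    im[n],d=eyes.get_image(n); C[n]=cloud(n,d); C[n][d==0]=np.nan
    print(n,"table z near", np.nanmedian(C[n][px(n,[400,0,0])[0].round().astype(int)[1],px(n,[400,0,0])[0].round().astype(int)[0]]))
obj=dict(eyepiece=(581,26),objective_pot=(572,128),loupe=(583,217),tweezers=(454,136))
rc=dict(eyepiece=30,objective_pot=30,loupe=35,tweezers=75)
for o,g in obj.items():
    for n in C:
        P=C[n].reshape(-1,3); m=np.hypot(P[:,0]-g[0],P[:,1]-g[1])<rc[o]
        z=P[m,2]; 
        print(o,n,"z top",np.nanpercentile(z,[50,90,99]).round(1),end=" ")
        t=np.nanpercentile(z,99)
        q=P[m][z>(t-6 if o!="tweezers" else 4)]; print("xy mid", ((q.min(0)+q.max(0))/2).round(1)[:2], "ext",np.ptp(q,axis=0).round(1)[:2],len(q),"rect",[np.round(v,1) for v in cv2.minAreaRect(q[:,:2].astype(np.float32))])
        for r in finder.cut_out(n,o):
            k=r["mask"]; c=np.nanmedian(C[n][k],0)
            if np.hypot(*(c[:2]-g))<45:
                v,u=np.nonzero(k); Z={"eyepiece":42,"objective_pot":49,"loupe":15,"tweezers":9}[o]
                q=C[n][k]; q=q[np.isfinite(q[:,0])]
                print("   mask",round(r["confidence"],2),c.round(1),k.sum(),"rect",[np.round(x,1) for x in cv2.minAreaRect(q[:,:2].astype(np.float32))])
                break
for n in C:
    P=C[n].reshape(-1,3); m=(abs(P[:,0]-525)<150)&(abs(P[:,1]+190)<110)&(P[:,2]>10)&(P[:,2]<25)
    q=P[m]; print("tray",n,len(q),np.percentile(q[:,2],[50,95]),[np.round(x,2) for x in cv2.minAreaRect(q[:,:2].astype(np.float32))])
    for k in (0,1): print(np.percentile(q[:,k],[.3,99.7]))
E
python3 - <<'E'
exec(open("m.py").read())
a=im["top"][180:330,200:360]; b=im["side"][220:320,300:400]
cv2.imwrite("pics/crop.png",np.hstack([cv2.resize(a,(426,400),interpolation=cv2.INTER_CUBIC),cv2.resize(b,(370,400),interpolation=cv2.INTER_CUBIC)]))
E
```

```text
top table z near 0.7622640761837474
side table z near 0.936400955672184
eyepiece top z top [ 1.8 41.4 44.4] xy mid [582.6  26.7] ext [28.  27.9] 173 rect [array([582.4,  27.4]), array([28.3, 26.9]), np.float64(57.2)]
   mask 0.74 [581.9  27.6  40.7] 198 rect [array([582.8,  27.4]), array([27.6, 27.9]), np.float64(45.5)]
eyepiece side z top [ 4.4 40.5 42.8] xy mid [580.1  24.9] ext [28.7 34.2] 90 rect [array([578.6,  25.5]), array([28. , 29.8]), np.float64(63.2)]
   mask 0.8 [579.1  33.3  33.6] 219 rect [array([582.3,  -3.2]), array([28.3, 91.6]), np.float64(4.2)]
objective_pot top z top [ 2.4 50.1 52.3] xy mid [572.6 127.5] ext [29.9 31.1] 232 rect [array([572.6, 127.5]), array([29.8, 31.1]), np.float64(0.5)]
   mask 0.49 [571.1 126.4  48.7] 272 rect [array([572.3, 126.5]), array([31.4, 31.6]), np.float64(72.2)]
objective_pot side z top [14.  48.5 50.5] xy mid [570.4 125.2] ext [32.8 33.8] 140 rect [array([570.2, 125.7]), array([32. , 32.1]), np.float64(27.0)]
   mask 0.71 [568.3 136.   36.2] 333 rect [array([568.9, 127.6]), array([29.5, 30. ]), np.float64(83.3)]
loupe top z top [ 2.
[... 405 characters left out ...]
2 rect [array([584.5, 215. ]), array([42.7, 44. ]), np.float64(63.9)]
tweezers top z top [0.9 3.7 7.2] xy mid [452.4 136.5] ext [145.8 142.6] 409 rect [array([455.4, 137.5]), array([143.5, 142.8]), np.float64(19.0)]
tweezers side z top [0.6 2.1 8. ] xy mid [438.6 134. ] ext [ 63.8 122.1] 64 rect [array([434.5, 130.3]), array([ 55.4, 123.6]), np.float64(8.0)]
tray top 1483 [15.03519457 18.60181555] [array([ 523.37, -187.9 ]), array([221.77, 164.77]), np.float64(10.78)]
[402.01731652 643.85803433]
[-286.27480298  -90.50677052]
tray side 751 [14.19162668 16.97648201] [array([ 520.33, -190.33]), array([219.6 , 166.46]), np.float64(10.48)]
[398.955529   640.28883857]
[-286.85604948  -90.90750897]
```

View pics/crop.png

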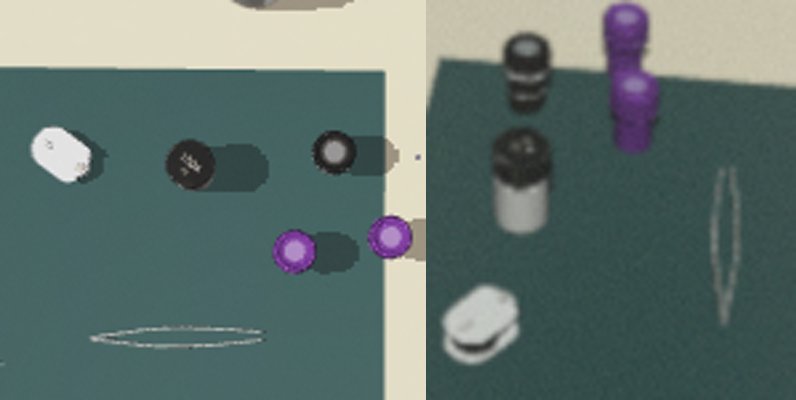

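The crop confirms the black eyepiece (325,237), the black-lidded pot (272,241), the steel loupe (223,238) and the tweezers (266,306). Now I'll go above the eyepiece.

Request:
move_arm(steps=[[0,0,-0.7,0.026,0.041,0,0.05],[0,0,-0.7,0.026,0.041,0,0.05],[0,0,-0.7,0.026,0.041,0,0.05],[0,0,-0.7,0.026,0.041,0,0.05],[0,0,-0.6,0.026,0.041,0,0.05]])

```text
clock: 2.0
eef_pos: [287.8, -424.2, 231.5]
tool_rot: [3.141, -0.001, 0.184]
force: [0.4, 0.3, 0.7]
width: 49.8
gripper_force: 0.0
```

Request:
move_arm(steps=[[0,0,0,0.026,0.041,0,0.05],[0,0,0,0.026,0.041,0,0.05],[0,0,0,0.026,0.041,0,0.05],[0,0,0,0.026,0.041,0,0.05],[0,0,0,0.026,0.041,0,0.05]])

```text
clock: 2.5
eef_pos: [417.9, -219.2, 231.7]
tool_rot: [3.141, -0.001, 0.184]
force: [0.7, -0.1, 0.3]
width: 49.9
gripper_force: 0.0
```

Request:
move_arm(steps=[[0,0,0,0.026,0.041,0,0.05],[0,0,0,0.026,0.041,0,0.05],[0,0,0,0.026,0.041,0,0.05],[0,0,0,0.026,0.041,0,0.05],[0,0,0,0.026,0.041,0,0.05]])

```text
clock: 3.0
eef_pos: [547.9, -14.0, 231.6]
tool_rot: [3.141, -0.001, 0.184]
force: [1.1, 0.7, -0.0]
width: 49.9
gripper_force: 0.0
```

Request:
move_arm(steps=[[0,0,0,0.02,0.024,0,0.05],[0,0,0,0.013,0.0165,-0.04,0.05],[0,0,0,0,0,-0.049,0.05],[0,0,0,0,0,-0.049,0.05],[0,0,0,0,0,-0.013,0.05]])

```text
clock: 3.5
eef_pos: [576.2, 24.7, 75.7]
tool_rot: [-3.141, 0.009, 0.185]
force: [-1.5, 0.4, 0.8]
width: 50.0
gripper_force: 0.0
```

```bash
python3 - <<'E'
from h import *
im,d=eyes.get_image("side"); a=cv2.resize(im[170:290,270:400],(440,400))
im,d=eyes.get_image("top"); b=cv2.resize(im[190:290,270:370],(350,400))
cv2.imwrite("pics/e1.png",np.hstack([a,b])); print(telemetry.read_state()["eef_pos"])
E
```

```text
[578.61265246  24.46377321  78.80302686]
```

View pics/e1.png

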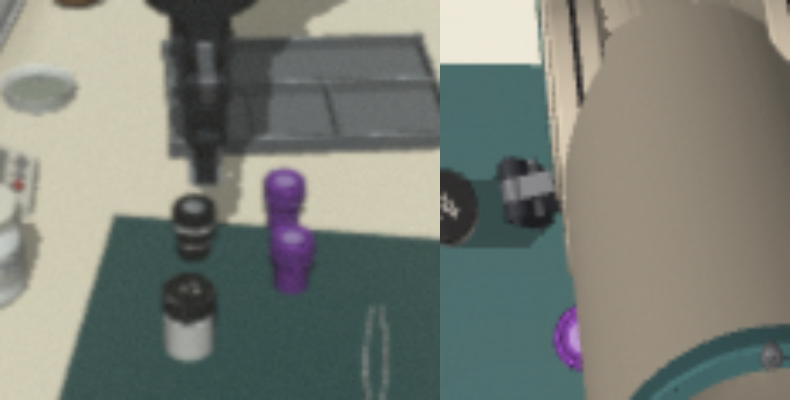

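Request:
move_arm(steps=[[0,0,0,0.002,0.002,-0.03,0.05],[0,0,0,0,0,-0.035,0.05],[0,0,0,0,0,0,0.05],[0,0,0,0,0,0,0.05],[0,0,0,0,0,0,0.02]])

```text
clock: 4.1
eef_pos: [584.1, 26.6, 18.2]
tool_rot: [3.141, -0.005, 0.184]
force: [-0.1, -0.1, -0.7]
width: 37.1
gripper_force: 0.0
```

Request:
move_arm(steps=[[0,0,0,0,0,0,0.015],[0,0,0,0,0,0,0.015],[0,0,0,0,0,0,0.015],[0,0,0,0,0,0,0.015]])

```text
clock: 4.5
eef_pos: [584.1, 26.4, 18.2]
tool_rot: [3.141, -0.005, 0.184]
force: [-0.2, -1.3, 7.2]
width: 26.5
gripper_force: 58.5
```

Request:
move_arm(steps=[[0,0,0,0,0,0.015,0.015],[0,0,0,0,0,0.015,0.015],[0,0,0,0,-0.02,0,0.015],[0,0,0,0.004,-0.035,0,0.015],[0,0,0,0.004,-0.035,0,0.015]])

```text
clock: 5.0
eef_pos: [590.9, -63.5, 47.4]
tool_rot: [3.141, -0.002, 0.187]
force: [1.0, 0.3, -1.3]
width: 26.7
gripper_force: 59.2
```

Request:
move_arm(steps=[[0,0,0,0,-0.035,0,0.015],[0,0,0,0,-0.025,0,0.015],[0,0,0,0,-0.016,0,0.015],[0,0,0,0,0,0,0.015],[0,0,0,0,0,0,0.015]])

```text
clock: 5.5
eef_pos: [590.3, -137.8, 45.9]
tool_rot: [-3.14, -0.001, 0.185]
force: [-0.5, 1.1, -0.8]
width: 26.1
gripper_force: 59.2
```

```bash
python3 - <<'E'
from h import *
im,d=eyes.get_image("side"); a=cv2.resize(im[150:250,280:420],(560,400))
cv2.imwrite("pics/e2.png",a); s=telemetry.read_state(); print(s["eef_pos"],s["force"])
print(px("side",[[590,-140,4],[590,-140,46]])*1.-[280,150])
E
```

```text
[ 590.28032046 -136.79979447   45.70294723] [ 0.23486144  0.40765044 -0.66816213]
[[51.49167608 56.84412594]
 [51.56177949 43.12986238]]
```

View pics/e2.png

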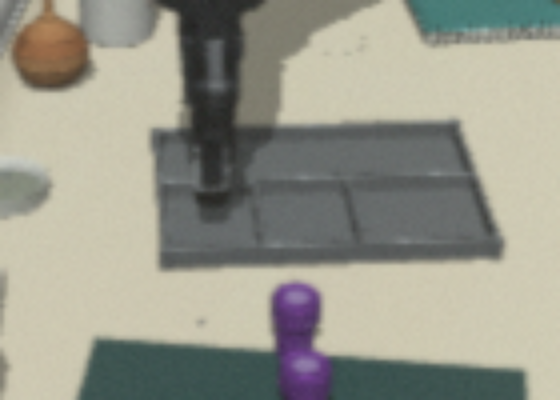

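The eyepiece is held over the end compartment, centred at about (212,205) in the crop. Lowering it now.

Request:
move_arm(steps=[[0,0,0,0,-0.002,-0.015,0.015],[0,0,0,0,0,-0.006,0.015],[0,0,0,0,0,0,0.015],[0,0,0,0,0,0,0.015]])

```text
clock: 5.95
eef_pos: [589.6, -140.7, 23.7]
tool_rot: [-3.141, 0.001, 0.185]
force: [0.2, 0.5, -0.3]
width: 26.1
gripper_force: 59.2
```

Request:
move_arm(steps=[[0,0,0,0,0,-0.001,0.015],[0,0,0,0,0,-0.001,0.015],[0,0,0,0,0,0,0.015]])

```text
clock: 6.25
eef_pos: [590.0, -141.3, 22.4]
tool_rot: [3.142, -0.0, 0.184]
force: [0.1, -0.7, -0.6]
width: 26.1
gripper_force: 59.2
```

Request:
move_arm(steps=[[0,0,0,0,0,-0.001,0.015],[0,0,0,0,0,-0.001,0.015],[0,0,0,0,0,0,0.015]])

```text
clock: 6.55
eef_pos: [590.4, -141.4, 22.1]
tool_rot: [3.141, -0.001, 0.184]
force: [-2.6, 0.2, 13.0]
width: 26.4
gripper_force: 60.3
```

Request:
move_arm(steps=[[0,0,0,0,0,0.001,0.046],[0,0,0,0,0,0,0.046],[0,0,0,0,0,0,0.046],[0,0,0,0,0,0.03,0.048],[0,0,0,0,0,0.04,0.052]])

```text
clock: 7.05
eef_pos: [588.0, -140.9, 89.7]
tool_rot: [-3.14, 0.005, 0.185]
force: [1.4, 0.0, 0.2]
width: 51.9
gripper_force: 0.0
```

Request:
move_arm(steps=[[0,0,0,0,0.03,0.02,0.052],[0,0,0,-0.004,0.048,0,0.052],[0,0,0,-0.004,0.048,0,0.052],[0,0,0,-0.004,0.048,0,0.052],[0,0,0,-0.004,0.048,0,0.052]])

```text
clock: 7.55
eef_pos: [573.5, 82.5, 111.2]
tool_rot: [-3.142, 0.0, 0.184]
force: [0.2, 0.2, 0.6]
width: 52.0
gripper_force: 0.0
```

Request:
move_arm(steps=[[0,0,0,-0.003,0.035,0,0.052],[0,0,0,0,0.011,-0.02,0.052],[0,0,0,0,0,0,0.052],[0,0,0,0,0,0,0.052]])

```text
clock: 7.95
eef_pos: [570.5, 125.5, 90.9]
tool_rot: [3.14, 0.002, 0.184]
force: [-0.1, -1.0, 0.5]
width: 52.3
gripper_force: 0.0
```

Request:
move_arm(steps=[[0,0,0,0.001,0.001,-0.04,0.052],[0,0,0,0,0,-0.033,0.052],[0,0,0,0,0,0,0.052],[0,0,0,0,0,0,0.052],[0,0,0,0,0,0,0.02]])

```text
clock: 8.45
eef_pos: [573.6, 127.0, 20.3]
tool_rot: [3.141, -0.003, 0.183]
force: [0.1, 0.3, 0.1]
width: 39.0
gripper_force: 0.0
```

Request:
move_arm(steps=[[0,0,0,0,0,0,0.02],[0,0,0,0,0,0,0.02],[0,0,0,0,0,0,0.02],[0,0,0,0,0,0,0.02]])

```text
clock: 8.85
eef_pos: [573.6, 127.4, 20.5]
tool_rot: [3.141, -0.004, 0.184]
force: [0.0, -1.7, 7.7]
width: 30.9
gripper_force: 59.2
```

Request:
move_arm(steps=[[0,0,0,0,0,0.015,0.02],[0,0,0,0,0,0.018,0.02],[0,0,0,0,-0.02,0,0.02],[0,0,0,0,-0.035,0,0.02],[0,0,0,0,-0.04,0,0.02]])

```text
clock: 9.35
eef_pos: [572.6, 33.7, 53.0]
tool_rot: [-3.141, -0.003, 0.188]
force: [0.7, 0.3, -0.7]
width: 30.7
gripper_force: 59.5
```

Request:
move_arm(steps=[[0,0,0,0,-0.04,0,0.02],[0,0,0,0,-0.04,0,0.02],[0,0,0,-0.021,-0.035,0,0.02],[0,0,0,-0.02,-0.035,0,0.02],[0,0,0,-0.005,-0.02,0,0.02]])

```text
clock: 9.85
eef_pos: [522.9, -141.2, 52.5]
tool_rot: [3.14, 0.003, 0.18]
force: [0.1, 0.0, -0.7]
width: 31.0
gripper_force: 59.5
```

Request:
move_arm(steps=[[0,0,0,0,-0.013,0,0.02],[0,0,0,0,0,0,0.02],[0,0,0,0,0,0,0.02]])

```text
clock: 10.15
eef_pos: [527.2, -148.9, 51.9]
tool_rot: [-3.141, -0.002, 0.186]
force: [0.0, 1.1, -1.4]
width: 30.9
gripper_force: 59.5
```

Request:
move_arm(steps=[[0,0,0,0,-0.002,-0.018,0.02],[0,0,0,0,0,-0.007,0.02],[0,0,0,0,0,0,0.02],[0,0,0,0,0,-0.001,0.02],[0,0,0,0,0,0,0.02]])

```text
clock: 10.65
eef_pos: [526.3, -151.8, 25.6]
tool_rot: [3.142, -0.001, 0.185]
force: [0.3, 0.3, -0.2]
width: 30.9
gripper_force: 59.6
```

Request:
move_arm(steps=[[0,0,0,0,0,-0.001,0.02],[0,0,0,0,0,0,0.02]])

```text
clock: 10.85
eef_pos: [526.3, -152.2, 24.6]
tool_rot: [3.141, -0.001, 0.185]
force: [-0.2, 0.2, 0.4]
width: 30.8
gripper_force: 59.6
```

Request:
move_arm(steps=[[0,0,0,0,0,-0.001,0.02],[0,0,0,0,0,0,0.02]])

```text
clock: 11.05
eef_pos: [526.5, -152.3, 24.5]
tool_rot: [3.141, -0.001, 0.184]
force: [-1.7, 0.8, 8.2]
width: 30.7
gripper_force: 60.1
```

Request:
move_arm(steps=[[0,0,0,0,0,0.001,0.048],[0,0,0,0,0,0,0.048],[0,0,0,0,0,0,0.048],[0,0,0,0,0,0.035,0.05],[0,0,0,0,0,0.045,0.05]])

```text
clock: 11.55
eef_pos: [524.0, -151.8, 103.1]
tool_rot: [-3.139, 0.005, 0.185]
force: [1.1, 0.0, 1.0]
width: 49.7
gripper_force: 0.0
```

Request:
move_arm(steps=[[0,0,8,0.005,0.045,0,0.05],[0,0,8,0.007,0.048,0,0.05],[0,0,8,0.007,0.048,0,0.05],[0,0,8,0.007,0.048,0,0.05],[0,0,8,0.007,0.048,0,0.05]])

```text
clock: 12.05
eef_pos: [558.9, 86.4, 104.3]
tool_rot: [3.141, 0.0, 0.888]
force: [1.0, 0.9, 0.5]
width: 50.3
gripper_force: 0.0
```

Request:
move_arm(steps=[[0,0,5,0.007,0.048,0,0.05],[0,0,0,0.007,0.048,0,0.05],[0,0,0,0.007,0.035,-0.02,0.05],[0,0,0,0,0,-0.02,0.05],[0,0,0,0,0,0,0.05]])

```text
clock: 12.55
eef_pos: [577.4, 216.1, 61.5]
tool_rot: [-3.138, 0.005, 0.972]
force: [-0.1, -1.0, -0.2]
width: 50.1
gripper_force: 0.0
```

```bash
python3 - <<'E'
from h import *
n="side"
im,d=eyes.get_image(n); a=cv2.resize(im[150:330,280:420],(467,600))
cv2.imwrite("pics/l1.png",a); print(telemetry.read_state()["eef_pos"],telemetry.read_state()["tool_rot"])
C=cloud(n,d)
for o in("eyepiece","objective_pot"):
  for r in finder.pinpoint(n,o): print(o,round(r["confidence"],2),w(n,r["location"]).round())
E
```

```text
[578.53038443 214.81222668  62.83691417] [-3.14003935  0.00384726  0.97025691]
eyepiece 0.71 [526. -18.  -2.]
eyepiece 0.64 [510.  48.  -1.]
eyepiece 0.36 [ 586. -146.    6.]
objective_pot 0.73 [ 524. -150.    4.]
```

View pics/l1.png

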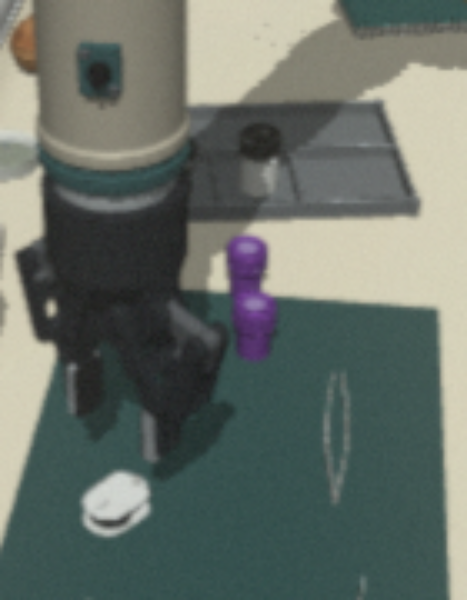

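Request:
move_arm(steps=[[0,0,0,0.002,0.004,-0.025,0.05],[0,0,0,0,0,-0.02,0.05],[0,0,0,0,0,-0.007,0.05],[0,0,0,0,0,0,0.05],[0,0,0,0,0,0,0.05]])

```text
clock: 13.2
eef_pos: [582.8, 219.4, 13.5]
tool_rot: [3.141, -0.001, 0.969]
force: [0.3, 0.8, 1.3]
width: 50.1
gripper_force: 0.0
```

Request:
move_arm(steps=[[0,0,0,-0.001,0,-0.009,0.05],[0,0,0,0,0,0,0.05],[0,0,0,0,0,0,0.015],[0,0,0,0,0,0,0.015],[0,0,0,0,0,0,0.015]])

```text
clock: 13.7
eef_pos: [581.1, 219.8, 3.8]
tool_rot: [3.141, -0.0, 0.97]
force: [-1.1, -1.3, 3.7]
width: 27.0
gripper_force: 58.7
```

Request:
move_arm(steps=[[0,0,0,0,0,0,0.015],[0,0,0,0,0,0,0.015]])

```text
clock: 13.9
eef_pos: [581.1, 219.8, 3.8]
tool_rot: [3.141, -0.0, 0.97]
force: [-1.6, -0.8, 6.4]
width: 27.1
gripper_force: 58.8
```

Request:
move_arm(steps=[[0,0,0,0,0,0.012,0.015],[0,0,0,0,0,0.025,0.015],[0,0,0,0,0,0.033,0.015],[0,0,-4,-0.008,-0.025,0,0.015],[0,0,-7,-0.012,-0.035,0,0.015]])

```text
clock: 14.4
eef_pos: [562.3, 162.2, 75.2]
tool_rot: [3.141, -0.006, 0.777]
force: [0.8, -0.3, -0.4]
width: 27.2
gripper_force: 59.1
```

Request:
move_arm(steps=[[0,0,-7,-0.015,-0.043,0,0.015],[0,0,-7,-0.015,-0.043,0,0.015],[0,0,-7,-0.015,-0.043,0,0.015],[0,0,-7,-0.015,-0.043,0,0.015],[0,0,-6,-0.015,-0.043,0,0.015]])

```text
clock: 14.9
eef_pos: [485.6, -56.7, 73.9]
tool_rot: [3.141, -0.001, 0.18]
force: [1.1, -0.5, -0.4]
width: 27.0
gripper_force: 59.1
```

Request:
move_arm(steps=[[0,0,0,-0.015,-0.043,0,0.015],[0,0,0,-0.011,-0.035,0,0.015],[0,0,0,-0.007,-0.022,0,0.015],[0,0,0,0,-0.008,0,0.015],[0,0,0,0,0,0,0.015]])

```text
clock: 15.4
eef_pos: [453.6, -164.2, 73.7]
tool_rot: [3.141, -0.001, 0.182]
force: [1.0, 1.1, 0.4]
width: 26.8
gripper_force: 59.1
```

Request:
move_arm(steps=[[0,0,0,-0.001,-0.001,-0.025,0.015],[0,0,0,0,0,-0.025,0.015],[0,0,0,0,0,-0.01,0.015],[0,0,0,0,0,0,0.015],[0,0,0,0,0,0,0.015]])

```text
clock: 15.9
eef_pos: [452.6, -163.4, 13.7]
tool_rot: [-3.141, -0.001, 0.186]
force: [0.7, 0.8, 0.2]
width: 27.0
gripper_force: 59.1
```

```bash
python3 - <<'E'
from h import *
im,d=eyes.get_image("side"); a=cv2.resize(im[150:260,280:430],(750,550))
cv2.imwrite("pics/l2.png",a); print(telemetry.read_state()["eef_pos"])
E
```

```text
[ 452.78324102 -163.76749251   14.04659367]
```

View pics/l2.png

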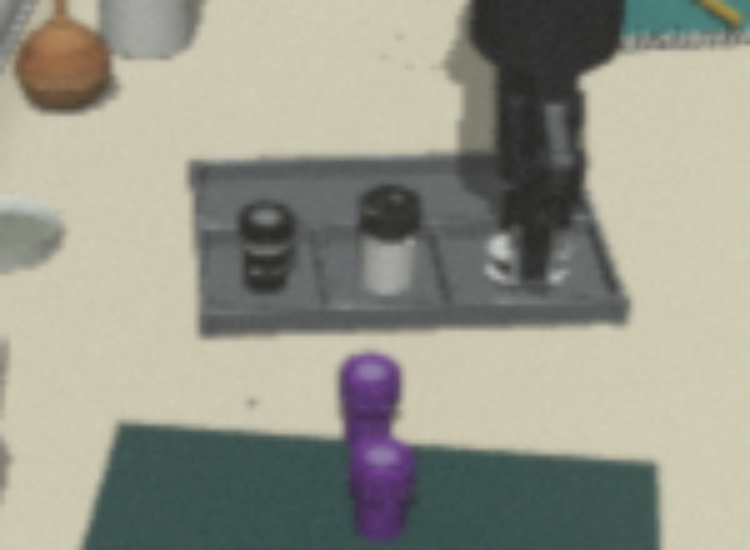

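The eyepiece (265,245) and pot (390,240) stand upright in their compartments. The loupe (527,260) is inside the widest one. Setting it down.

Request:
move_arm(steps=[[0,0,0,0,-0.001,-0.004,0.015],[0,0,0,0,0,-0.001,0.015],[0,0,0,0,0,0,0.015],[0,0,0,0,0,-0.001,0.015],[0,0,0,0,0,0,0.015]])

```text
clock: 16.45
eef_pos: [452.4, -165.4, 7.8]
tool_rot: [3.141, -0.001, 0.184]
force: [-0.2, 0.0, 4.1]
width: 27.0
gripper_force: 59.5
```

Request:
move_arm(steps=[[0,0,0,0,0,0.001,0.038],[0,0,0,0,0,0,0.038],[0,0,0,0,0,0,0.038],[0,0,0,0,0,0.02,0.038],[0,0,0,0,0,0.04,0.04]])

```text
clock: 16.95
eef_pos: [450.0, -164.5, 66.9]
tool_rot: [-3.139, 0.005, 0.185]
force: [1.0, -0.5, -0.1]
width: 40.0
gripper_force: 0.0
```

```bash
python3 - <<'E'
from h import *
for n in("top","side"):
    im=cv2.imread(f"pics/{n}0.png"); c,M,t=pose(n)
    K=np.array([[c["fx"],0,c["cx"]],[0,c["fy"],c["cy"]],[0,0,1.]])
    v,u=np.mgrid[:480,:640]; r=cv2.undistortPoints(np.stack([u,v],-1).reshape(-1,1,2).astype(float),K,np.array(c["distortion"],float)).reshape(-1,2)
    D=np.c_[r,np.ones(len(r))]@M.T; P=t+D*((5-t[2])/D[:,2])[:,None]
    box=(abs(P[:,0]-454)<22)&(abs(P[:,1]-136)<75)
    g=im.reshape(-1,3).astype(int); sub=g[box]; base=np.median(sub,0)
    m=box&((g[:,2]-base[2])>25)
    q=P[m]; print(n,m.sum(),((q.min(0)+q.max(0))/2).round(1),np.ptp(q,axis=0).round(1),[np.round(x,1) for x in cv2.minAreaRect(q[:,:2].astype(np.float32))])
    mid=q[abs(q[:,1]-np.median(q[:,1]))<20]; print(np.percentile(mid[:,0],[2,98]))
E
```

```text
top 169 [453.9 137.7   5. ] [ 15.2 118.3   0. ] [array([453.8, 137.7]), array([ 15. , 118.3]), np.float64(0.3)]
[446.29216915 461.36468343]
side 127 [452.1 135.1   5. ] [ 15.8 120.7   0. ] [array([452. , 135.2]), array([ 15. , 120.6]), np.float64(1.5)]
[444.28540409 459.72805814]
```

Request:
move_arm(steps=[[0,0,8,0,0.04,0.015,0.04],[0,0,8,0,0.045,0,0.04],[0,0,8,0,0.045,0,0.04],[0,0,8,0,0.045,0,0.04],[0,0,8,0,0.045,0,0.04]])

```text
clock: 17.45
eef_pos: [451.7, 56.3, 83.4]
tool_rot: [3.141, -0.0, 0.888]
force: [0.4, 0.1, -0.4]
width: 40.0
gripper_force: 0.0
```

Request:
move_arm(steps=[[0,0,8,0,0.035,0,0.04],[0,0,8,0,0.03,0,0.04],[0,0,8,0,0.01,0,0.04],[0,0,8,0,0.006,0,0.04],[0,0,8.3,0,0,-0.03,0.04]])

```text
clock: 17.95
eef_pos: [454.4, 138.2, 55.2]
tool_rot: [3.135, -0.003, 1.593]
force: [0.6, -0.7, 0.2]
width: 39.9
gripper_force: 0.0
```

Request:
move_arm(steps=[[0,0,0,0.0,0,0,0.04],[0,0,0,0,0,0,0.04]])

```text
clock: 18.15
eef_pos: [451.3, 135.3, 53.1]
tool_rot: [-3.14, 0.001, 1.583]
force: [-0.5, -0.4, -0.5]
width: 40.3
gripper_force: 0.0
```

Request:
move_arm(steps=[[0,0,0,0.001,0.001,-0.025,0.036],[0,0,0,0,0,-0.018,0.036],[0,0,0,0,0,0,0.036],[0,0,0,0,0,0,0.036]])

```text
clock: 18.55
eef_pos: [453.2, 136.8, 11.1]
tool_rot: [3.141, 0.0, 1.585]
force: [-1.0, 0.2, -0.5]
width: 36.0
gripper_force: 0.0
```

Request:
move_arm(steps=[[0,0,0,0,0,-0.008,0.036],[0,0,0,0,0,0,0.036],[0,0,0,0,0,0,0.005],[0,0,0,0,0,0,0.005],[0,0,0,0,0,0,0.005]])

```text
clock: 19.05
eef_pos: [453.1, 136.7, 2.9]
tool_rot: [3.141, -0.0, 1.586]
force: [-1.0, -0.1, 6.9]
width: 11.3
gripper_force: 59.0
```

Request:
move_arm(steps=[[0,0,0,0,0,0,0.005],[0,0,0,0,0,0,0.005],[0,0,0,0,0,0,0.005]])

```text
clock: 19.35
eef_pos: [453.1, 136.7, 2.9]
tool_rot: [3.141, -0.0, 1.586]
force: [-1.5, 0.3, 6.3]
width: 11.1
gripper_force: 59.1
```

Request:
move_arm(steps=[[0,0,0,0,0,0.012,0.005],[0,0,0,0,0,0.025,0.005],[0,0,0,0,0,0.03,0.005],[0,0,-4,0.004,-0.02,0.015,0.005],[0,0,-7,0.006,-0.03,0.008,0.005]])

```text
clock: 19.85
eef_pos: [463.8, 88.4, 94.0]
tool_rot: [3.139, -0.003, 1.394]
force: [0.7, 0.3, -0.6]
width: 11.0
gripper_force: 58.7
```

Request:
move_arm(steps=[[0,0,-7.5,0.009,-0.04,0,0.005],[0,0,-7.5,0.009,-0.04,0,0.005],[0,0,-7.5,0.009,-0.04,0,0.005],[0,0,-7.5,0.009,-0.04,0,0.005],[0,0,-7.5,0.009,-0.04,0,0.005]])

```text
clock: 20.35
eef_pos: [508.0, -115.0, 92.4]
tool_rot: [-3.142, -0.0, 0.734]
force: [0.5, -0.5, -1.0]
width: 11.2
gripper_force: 58.7
```

Request:
move_arm(steps=[[0,0,-7.5,0.008,-0.04,0,0.005],[0,0,-7.5,0.007,-0.04,0,0.005],[0,0,-7.5,0.004,-0.04,0,0.005],[0,0,-7.5,0.003,-0.025,0,0.005],[0,0,-1.8,0,-0.012,0,0.005]])

```text
clock: 20.85
eef_pos: [529.5, -273.7, 92.2]
tool_rot: [3.14, 0.0, 0.179]
force: [-1.2, 1.1, -0.2]
width: 11.3
gripper_force: 58.7
```

Request:
move_arm(steps=[[0,0,0,0,0,0,0.005],[0,0,0,0,0,0,0.005]])

```text
clock: 21.05
eef_pos: [529.8, -268.2, 92.1]
tool_rot: [-3.14, 0.0, 0.188]
force: [0.6, 0.8, 0.2]
width: 11.1
gripper_force: 58.7
```

```bash
python3 - <<'E'
from h import *
im,d=eyes.get_image("side"); a=cv2.resize(im[150:260,280:430],(750,550))
cv2.imwrite("pics/w1.png",a); print(telemetry.read_state()["eef_pos"],telemetry.read_state()["tool_rot"])
E
```

```text
[ 530.00623208 -267.70674386   92.2534008 ] [-3.13963693e+00 -1.00510538e-05  1.88677951e-01]
```

View pics/w1.png

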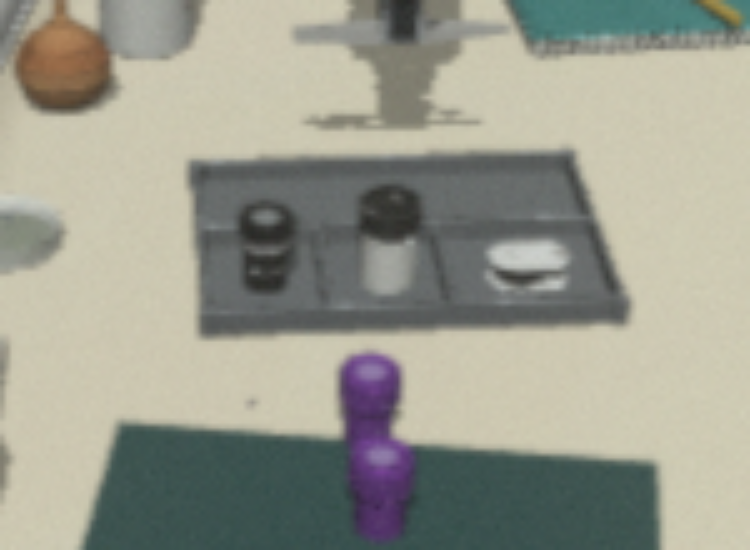

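The loupe lies flat at (527,265) and the tweezers are held level above and behind the tray. I overshot y by 37 mm, so I'll go back and then lower.

Request:
move_arm(steps=[[0,0,0,0,0.022,0,0.005],[0,0,0,0,0.016,-0.01,0.005],[0,0,0,0,0,-0.03,0.005],[0,0,0,0,0,0,0.005],[0,0,0,0,0,0,0.005]])

```text
clock: 21.6
eef_pos: [529.7, -231.0, 52.3]
tool_rot: [-3.14, 0.001, 0.187]
force: [0.7, -1.2, 1.0]
width: 10.9
gripper_force: 58.7
```

Request:
move_arm(steps=[[0,0,0,0,0,-0.02,0.005],[0,0,0,0,0,-0.015,0.005],[0,0,0,0,0,0,0.005],[0,0,0,0,0,0,0.005]])

```text
clock: 22.0
eef_pos: [530.0, -232.4, 17.6]
tool_rot: [-3.142, 0.0, 0.184]
force: [0.3, -0.0, -0.8]
width: 11.0
gripper_force: 58.7
```

Request:
move_arm(steps=[[0,0,0,0,0.001,-0.007,0.005],[0,0,0,0,0,-0.002,0.005],[0,0,0,0,0,0,0.005],[0,0,0,0,0,0,0.005]])

```text
clock: 22.4
eef_pos: [530.0, -231.3, 8.5]
tool_rot: [3.141, -0.0, 0.184]
force: [-0.4, -0.1, 0.5]
width: 11.1
gripper_force: 58.7
```

Request:
move_arm(steps=[[0,0,0,0,0,-0.001,0.005],[0,0,0,0,0,0,0.005]])

```text
clock: 22.6
eef_pos: [529.9, -231.3, 7.3]
tool_rot: [3.142, -0.0, 0.184]
force: [0.6, -0.5, -0.8]
width: 11.4
gripper_force: 58.7
```

Request:
move_arm(steps=[[0,0,0,0,0,-0.001,0.005],[0,0,0,0,0,0,0.005]])

```text
clock: 22.8
eef_pos: [530.0, -231.4, 6.9]
tool_rot: [3.141, -0.0, 0.184]
force: [-0.5, -0.0, 5.1]
width: 11.3
gripper_force: 59.3
```

Contact. Releasing and rising.

Request:
move_arm(steps=[[0,0,0,0,0,0.0005,0.025],[0,0,0,0,0,0,0.025],[0,0,0,0,0,0,0.025],[0,0,0,0,0,0.02,0.025],[0,0,0,0,0,0.04,0.025]])

```text
clock: 23.3
eef_pos: [527.6, -230.4, 64.7]
tool_rot: [-3.138, 0.006, 0.185]
force: [-0.6, -0.1, 0.1]
width: 25.5
gripper_force: 0.0
```

Request:
move_arm(steps=[[0,0,0,0,0,0.045,0.025],[0,0,0,-0.02,-0.04,0.01,0.025],[0,0,0,-0.02,-0.045,0,0.025],[0,0,0,-0.02,-0.045,0,0.025],[0,0,0,0,0,0,0.025]])

```text
clock: 23.8
eef_pos: [464.1, -370.8, 121.6]
tool_rot: [3.136, 0.004, 0.172]
force: [-0.4, -0.1, -0.4]
width: 24.9
gripper_force: 0.0
```

```bash
python3 - <<'E'
from h import *
im,d=eyes.get_image("side"); a=cv2.resize(im[150:260,280:430],(750,550))
cv2.imwrite("pics/f1.png",a); n="side"
T=np.array([522,-189,0]); Rt=R.from_euler('z',100.6,degrees=True)
for o in "eyepiece objective_pot loupe tweezers cover_glass_box needle specimen_jar dropper_bottle".split():
    for r in finder.pinpoint(n,o):
        if r["confidence"]>.3: P=w(n,r["location"]); print(o,round(r["confidence"],2),P.round(),Rt.inv().apply(P-T).round())
E
```

```text
eyepiece 0.77 [510.  50.  -1.] [237. -32.  -1.]
eyepiece 0.64 [ 582. -147.    1.] [ 30. -67.   1.]
eyepiece 0.47 [524. -16.   0.] [170. -34.   0.]
objective_pot 0.76 [ 523. -150.    6.] [38. -8.  6.]
loupe 0.89 [669. 314.   1.] [ 467. -237.    1.]
loupe 0.46 [ 448. -166.    4.] [36. 68.  4.]
tweezers 0.54 [ 530. -230.    5.] [-42.   0.   5.]
cover_glass_box 0.65 [570. 317.  -0.] [ 488. -141.   -0.]
cover_glass_box 0.38 [712.  81.   6.] [ 230. -236.    6.]
needle 0.73 [438. 322.  -3.] [518. -11.  -3.]
specimen_jar 0.94 [710.  82.   4.] [ 232. -235.    4.]
dropper_bottle 0.66 [723. 243.   1.] [ 388. -277.    1.]
```

View pics/f1.png

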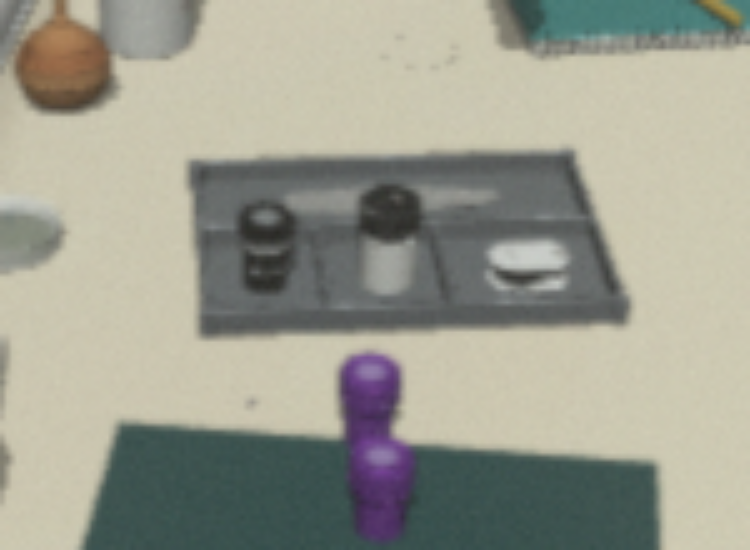

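All four are in place. The tweezers lie in the long compartment at (395,200), and the eyepiece, pot and loupe are each centred and level in theirs. The look-alikes haven't moved.

```bash
python3 -c "
from cell import ctrl
print(ctrl.finish_job())"
```

```text
the job is handed in; nothing more can be done
None
```

The eyepiece, screw pot, loupe and tweezers are each set down in their own tray compartments, the look-alikes were not moved, and the job is handed in at about 24 s on the clock; no verdict was returned.

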